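# Put the machine-oil bottle away in the cupboard door

## Robot

A 6-joint arm with a two-finger parallel gripper is mounted at the origin on the work surface. World frame = base frame: x ahead of the robot, y to its left, z up, the work surface at z = 0. Lengths are in mm, angles in rad, forces in N, time in s.
With the tool pointing down it reaches from about 300 to 950 mm from the base axis. Payload 3.1 kg.
Tool frame: the origin (TCP) lies at the very end of the fingers, on their centre line; the grasp point (between the pads) lies ctrl.grasp_offset behind it (ctrl.grasp_offset is the distance from the TCP to the grasp point, in mm); z points along the fingers, y is the line along which they close (so a half turn about z gives the same grasp; the last joint's range is limited). The gripper opens to 85 mm and grips with 20 to 120 N. Pads are 22 mm wide; open, the fingers measure 114 mm over their backs; the gripper's body (76 mm by 85 mm) begins 54 mm behind the grasp point. The pads swing forward as they close: fully open they stand 13 mm farther back than shut.
Start: joints at [1.038, 0.308, 1.634, -0, 1.2, -0.07], TCP at [279.06, 559.247, 231.272] pointing down, gripper open.
Joint ranges: [-3.06, 3.06], [-0.79, 1.96], [0.05, 2.63], [-1.19, 4.34], [0.05, 2.64], [-2.94, 2.94]. Speed limits (rad/s): [2.79, 2.79, 3.14, 3.14, 3.14, 3.14].

## Interface

Orientations are given as a rotation vector (axis times angle).
In Python, from bench import ctrl, cams, close_job gives the robot as it stands.
- The arm moves only by the tool arm_command, never from a script. Its arguments are lists of equal length, an entry for each row: "gripper": the opening in per cent of the stroke, from 0 (shut) to 100 (fully open); "xyz": the shift along the tool's x, y, z in mm, a list of three; "yaw": the turn about the tool's z in rad. In form: {"gripper": [gripper, ...], "xyz": [[x, y, z], ...], "yaw": [yaw, ...]}. A call has exactly 10 rows; each row is the pose to reach, as a shift and turn from the pose commanded when the call began, along the tool's axes at that moment; what a row does not reach only later rows make up. A row lasts 1/10 s, in which the tool goes at most 50 mm and 8.59 degrees, less where a joint would pass 70% of its speed; a pose out of reach is approached as far as the arm can. A call with a gripper value outside its range is refused whole. The fingers move at their own pace and stop on an object; "squeeze" is the grip in N (left out, the last holds). Time passes only in rows, so rows that repeat a pose let the fingers close, or fill a call up. It gives the time, the measured TCP pose, the force, the opening and the grip force at its end, in the units of the state.
- ctrl.observe(): the state, without advancing time (a new reading comes with each control period).
- cams.capture(name): name is "scene" or "side" or "wrist"; returns the picture (480x640x3 uint8, red, green, blue); there is no depth.
- cams.camera_model(name): a dict with "K" (3x3 intrinsics, pixels), "R" (3x3) and "t" (3): a world point X has camera coordinates R X + t. Camera axes: x right, y down, z forward; pixel columns grow to the right and rows downward; lengths in mm; the calibration is good to about 2 mm. A picture is of the moment at which its call begins: read the wrist's pose just before it. camera_model takes no time and is no camera call; for the wrist camera it gives the pose at the moment of the call.
- close_job(): hands the job in; it is judged then, once.
The state is a dict: "time_s": time; "qpos": joint angles; "joint_vel": joint speeds; "joint_efforts": joint torques, N m; "eef_pos": TCP position; "eef_rot": TCP orientation; "contact_force": force on the tool from outside, world axes, zero at the start; "moment": the same for the moment, N m; "opening": finger opening in mm; "grasp_force": force on a finger pad.
Only numpy, scipy, OpenCV 4.12 (cv2) and the standard library are available. Lean on these libraries where they do the work, as an engineer would, in place of code of your own. Each camera call takes 0.05 s, during which the arm holds its last target. There are 200 camera calls.

## Task

Swing the little cupboard's door wide open until it stands about square to the front, stand the tall oil bottle upright in the white rack on the inside of the door, and then close the door fully with the bottle in it. Leave the jar, the tape dispenser and the pot of tools where they are.

Things in the scene. Friction and masses are not known exactly. Their poses are not given: they have to be found in the camera images.
- door (a joint): Hinge of the cupboard door, rad: 0 = shut, grows as it opens, stop at 1.75; 1.57 = square to the front. The door starts shut or a little ajar (up to 0.1). Light friction (about 0.06 N m), no spring and no latch: it stays where it is left.
- door_hinge (a point): Lower end of the door's vertical hinge axis, 13 mm above the table. Its axes turn with the door: +y points from the free edge to the hinge (the door's wood spans y = +3 to -203 mm), +x points to the inside of the door (to the cupboard's interior when shut), -x out of its outer face, z up. Panel of pale wood: x = -15 to 0 mm, z = 0 to 216 mm. Seen from above the door turns clockwise as it opens.
- door_handle (a point): Middle of the handle's bar: a level steel bar 12 mm thick and 90 mm long, parallel to the door's width, on the outer face, its axis 45 mm off that face, 24 mm below the door's top edge, about 205 mm above the table; two 12 mm stays carry its ends. In the frame of door_hinge it lies at (-60, -145, 192) mm; same axes.
- rack (a point): Centre of the inner floor of the white open-topped rack on the inside of the door; same axes as door_hinge, in which it lies at (42, -92.5, 62) mm, 75 mm above the table. Inner room 84 mm (x, from the door's inner face to the lip) by 127 mm (y); lip and ends 4 mm thick and 40 mm high. The door's top edge is 154 mm above this floor. With the door shut the cupboard's roof is 155 mm above this floor.
- cupboard: Pale wooden cupboard fixed to the table, 200 mm deep (x), 212 mm wide (y), 242 mm high, walls 12 mm. Origin: centre of its underside; its front, with the door, faces its -x (roughly to the robot's right); the hinge is on its +y side, the side nearer the robot. With the door shut the rack fills the front 88 mm inside.
- bottle: Tall white plastic oil bottle, 140 mm high, straight round body 52 mm diameter up to 108 mm, then a shoulder to a grey cap 28 mm wide from 120 mm up. Origin: centre of its underside, z up. About 0.2 kg, standing on the table.
- jar: Bystander: squat glass jar with metal lid, 72 mm diameter, 75 mm high. Origin: centre of underside.
- dispenser: Bystander: pink weighted tape dispenser, 70 mm (x) by 190 mm (y), 112 mm high. Origin: centre of underside.
- pot: Bystander: square white pot 85 mm wide, 95 mm high, with pens and shears standing to about 175 mm. Origin: centre of underside.
Mind the look-alikes: they are no part of the job. Several things have the shape of the bottle; the one meant has the colours described above.

How it is judged:
By the outcome, as a careful person would: the job done as asked, in the order asked, and still so for the second after the job is handed in, with the robot touching nothing.
It also fails if it takes over 72 s, if anything falls off the work surface, if the arm or the gripper's body presses on something with over 40 N, if the wrist force passes 120 N, or if a joint passes its speed limit or range.

## Working session

There is one attempt and no reset: what is moved stays moved. The work goes in short steps, Python scripts to look and compute and a tool call to move; the robot and the scene stay as the last step left them, time stands still between calls to the robot, and variables do not carry over. Pictures are saved under pics/ and viewed, at most 10 in all, crops included, and the job is handed in when it is done.

Besides the shell and the picture viewer there is one more tool, called after ">>>" as name(argument=value, ...), one argument or row to a line, values as JSON. arm_command: Moves the arm, as the interface text tells. Its arguments: {"type":"object","properties":{"gripper":{"type":"array"},"xyz":{"type":"array"},"yaw":{"type":"array"},"squeeze":{"type":"number"}},"required":["gripper","xyz","yaw"]}

```bash
ls; mkdir -p pics; python3 - <<'E'
from bench import ctrl,cams
import cv2,numpy as np
s=ctrl.observe();print({k:np.round(v,3) for k,v in s.items()},ctrl.grasp_offset)
for n in("scene","side"):
    cv2.imwrite(f"pics/{n}0.png",cams.capture(n)[...,::-1])
    m=cams.camera_model(n);print(n,m["K"],np.round(m["R"],3),m["t"],-np.array(m["R"]).T@m["t"])
E
```

```text
pics
{'time_s': np.float64(0.0), 'qpos': array([ 1.038,  0.309,  1.635, -0.   ,  1.2  , -0.07 ]), 'joint_vel': array([0.   , 0.   , 0.001, 0.002, 0.002, 0.   ]), 'joint_efforts': array([ 2.0000e-03, -4.1526e+01, -2.7666e+01,  0.0000e+00,  1.0000e-02,
        0.0000e+00]), 'eef_pos': array([278.633, 558.541, 230.051]), 'eef_rot': array([-7.200e-01, -3.057e+00,  3.000e-03]), 'contact_force': array([0.115, 0.559, 0.563]), 'moment': array([ 0.027,  0.015, -0.011]), 'grasp_force': np.float64(0.0), 'opening': np.float64(85.551)} 18.700000000000003
scene [[575.4486124    0.         315.85718443]
 [  0.         575.4486124  245.95809108]
 [  0.           0.           1.        ]] [[ 0.059 -0.998  0.012]
 [-0.887 -0.059 -0.458]
 [ 0.458  0.016 -0.889]] [-43.9399158  581.18482167 929.63152227] [  92.20062188  -24.90707071 1093.06905706]
side [[534.9985051    0.         318.83521418]
 [  0.         534.9985051  236.28304348]
 [  0.           0.           1.        ]] [[ 0.991 -0.136 -0.011]
 [-0.091 -0.601 -0.794]
 [ 0.101  0.788 -0.608]] [-577.43047597  167.72264452 1092.95361263] [ 476.73516106 -838.38378003  791.16411889]
```

View pics/scene0.png

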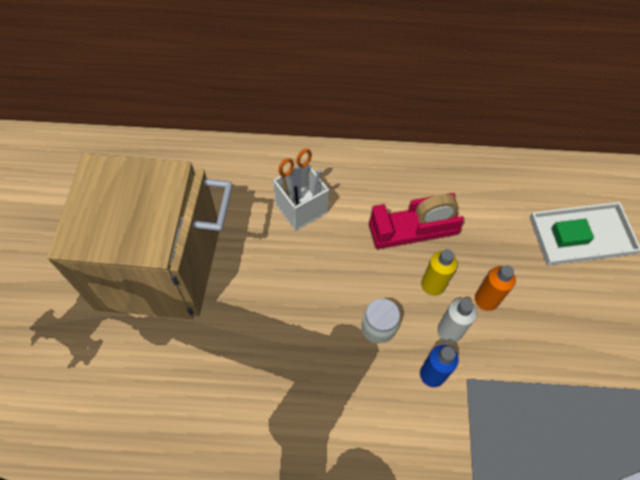

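View pics/side0.png

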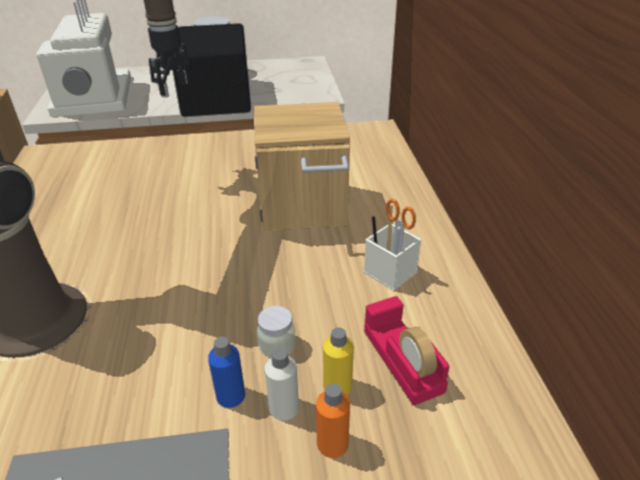

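The scene view shows the cupboard (130,230) with its front facing right, handle bar at (225,205), pot (302,197), dispenser (415,225) and jar (381,320). The bottle-shaped things are yellow (438,273), orange (495,288), white with grey cap (457,320) and blue (439,366). The white one fits the description. In the side view it is at (283,385). I'll confirm that in enlarged crops.

```bash
python3 - <<'E'
import cv2,numpy as np
a=cv2.imread("pics/scene0.png");b=cv2.imread("pics/side0.png")
def t(i,x,y,w=133,h=100): return cv2.resize(i[y:y+h,x:x+w],(399,300),interpolation=cv2.INTER_CUBIC)
m=np.vstack([np.hstack([t(a,390,240,133,150//1*1)if 0 else cv2.resize(a[240:390,390:590],(400,300),interpolation=cv2.INTER_CUBIC),cv2.resize(b[320:470,200:400],(400,300),interpolation=cv2.INTER_CUBIC)]),
 np.hstack([cv2.resize(a[140:327,20:270],(400,300),interpolation=cv2.INTER_CUBIC),cv2.resize(b[90:240,200:400],(400,300),interpolation=cv2.INTER_CUBIC)])])
cv2.imwrite("pics/crop1.png",m)
E
```

```text
(no output)
```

View pics/crop1.png

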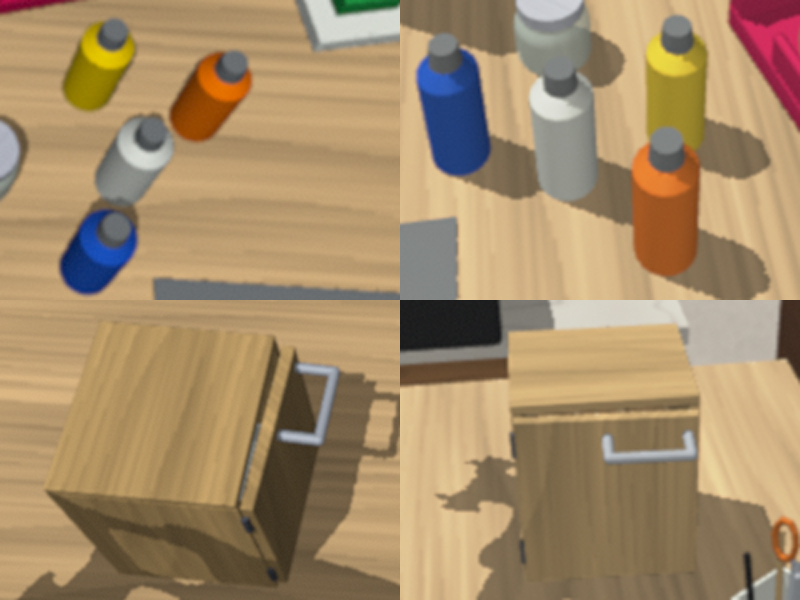

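```bash
cat >h.py <<'E'
from bench import ctrl,cams
import cv2,numpy as np
def px(n,u,v,z,m=None):
    m=m or cams.camera_model(n);R=np.array(m["R"]);c=-R.T@np.array(m["t"])
    d=R.T@np.linalg.inv(m["K"])@[u,v,1];return np.round(c+d*(z-c[2])/d[2],1)
def proj(n,X,m=None):
    m=m or cams.camera_model(n);p=np.array(m["K"])@(np.array(m["R"])@X+m["t"]);return np.round(p[:2]/p[2],1)
E
python3 - <<'E'
from h import *
for k,p in dict(white=(466,304,140),yel=(447.5,254.5,140),ora=(507,271,140),blue=(448.5,351.5,140),jar=(382,313,75),rFB=(85.6,153.8,242),rFF=(191.9,163,242),rNF=(168.8,269.4,242),rNB=(49.4,258.8,242),hfar=(230,184.4,209),hnear=(220,228,209)).items(): print(k,px("scene",*p))
print("side white",px("side",279.5,351,140), "bar",px("side",301,168,205),px("side",347,167,205))
print("side roof front",px("side",256,144,242),px("side",349,138,242))
for p in [(302,197),(275,180),(328,185),(299,227)]: print(px("scene",*p,50))
from scipy.spatial.transform import Rotation as Rr
print(np.round(Rr.from_rotvec(ctrl.observe()["eef_rot"]).as_matrix(),3))
E
```

```text
white [ 485.2 -280.7  140. ]
yel [ 581.8 -252.3  140. ]
ora [ 555.  -359.8  140. ]
blue [ 396.  -245.6  140. ]
jar [ 483.6 -138.9   75. ]
rFB [690.1 416.  242. ]
rFF [683.2 222.2 242. ]
rNF [472.4 226.4 242. ]
rNB [478.6 423.9 242. ]
hfar [663.8 155.2 209. ]
hnear [572.2 161.  209. ]
side white [ 484.1 -278.3  140. ] bar [569.2 167.6 205. ] [668.2 156.4 205. ]
side roof front [477.5 222.3 242. ] [683.1 218.2 242. ]
[745.1  30.6  50. ]
[784.4  92.   50. ]
[779.3 -23.2  50. ]
[671.7  31.7  50. ]
[[-0.895  0.446 -0.001]
 [ 0.446  0.895 -0.002]
 [ 0.    -0.002 -1.   ]]
```

```bash
cat >>h.py <<'E'
from scipy.spatial.transform import Rotation as Rr
def rows(ts):
    s=ctrl.observe();R=Rr.from_rotvec(s["eef_rot"]).as_matrix();p=s["eef_pos"]
    a0=np.arctan2(R[1,1],R[0,1])
    print("at",np.round(p,1),"yangle",round(np.degrees(a0),1),"F",np.round(s["contact_force"],1),"t",s["time_s"],"open",round(float(s["opening"]),1),"grip",round(float(s["grasp_force"]),1))
    for x,y,z,a in ts:
        d=R.T@(np.array([x,y,z])-p);yaw=(a0-np.radians(a)+np.pi)%(2*np.pi)-np.pi
        print(np.round(d,0).astype(int).tolist(),round(float(yaw),2))
E
python3 - <<'E'
from h import *
rows([(279,559,310,63.5),(619,156.5,310,86),(619,156.5,188,86)])
E
```

```text
at [278.7 558.6 230.1] yangle 63.5 F [ 0.5 -0.1  0.4] t 0.1 open 85.3 grip 0.0
[0, 0, -80] -0.0
[-484, -208, -80] -0.39
[-484, -208, 42] -0.39
```

>>> arm_command(
  gripper=[47, 47, 47, 47, 47, 47, 47, 47, 47, 47],
  xyz=[
    [0, 0, -50],
    [-20, -9, -80],
    [-484, -208, -80],
    [-484, -208, -80],
    [-484, -208, -80],
    [-484, -208, -80],
    [-484, -208, -80],
    [-484, -208, -80],
    [-484, -208, -80],
    [-484, -208, -80],
  ],
  yaw=[0, 0, -0.1, -0.2, -0.3, -0.39, -0.39, -0.39, -0.39, -0.39],
)

```text
time_s: 1.1
eef_pos: [552.2, 235.2, 310.8]
eef_rot: [-0.114, -3.139, 0.0]
contact_force: [-0.5, 0.9, -0.3]
opening: 39.9
grasp_force: 0.0
```

```bash
python3 - <<'E'
from h import *
rows([(619,156.5,300,86),(619,156.5,188,86)])
E
```

```text
at [552.2 235.2 310.8] yangle 85.8 F [-0.5  0.9 -0.3] t 1.1 open 39.9 grip 0.0
[-72, -74, 11] -0.0
[-72, -74, 123] -0.0
```

>>> arm_command(
  gripper=[47, 47, 47, 47, 47, 47, 47, 47, 47, 47],
  xyz=[
    [-36, -37, 5],
    [-72, -74, 11],
    [-72, -74, 11],
    [-72, -74, 11],
    [-72, -74, 11],
    [-72, -74, 11],
    [-72, -74, 11],
    [-72, -74, 11],
    [-72, -74, 11],
    [-72, -74, 11],
  ],
  yaw=[0, 0, 0, 0, 0, 0, 0, 0, 0, 0],
)

```text
time_s: 2.1
eef_pos: [617.8, 158.4, 300.5]
eef_rot: [0.113, 3.139, 0.0]
contact_force: [0.8, 0.3, 0.2]
opening: 40.2
grasp_force: 0.0
```

```bash
python3 - <<'E'
from h import *
rows([(619,156.5,188,86)])
m=cams.camera_model("wrist");w=cams.capture("wrist");np.savez("w1.npz",**{k:np.array(m[k]) for k in "KRt"})
s=cams.capture("scene")
cv2.imwrite("pics/w1.png",np.hstack([cv2.resize(w,(400,300)),cv2.resize(s[130:280,150:350],(400,300),interpolation=cv2.INTER_CUBIC)])[...,::-1])
for X in [(572,161,209),(664,155,209),(619,156.5,205)]: print(proj("wrist",np.array(X,float),m))
E
```

```text
at [617.8 158.4 300.5] yangle 85.9 F [0.8 0.3 0.2] t 2.1 open 40.2 grip 0.0
[-1, -2, 112] -0.0
[321.5 182.5]
[322.6 305.5]
[320.1 247. ]
```

View pics/w1.png

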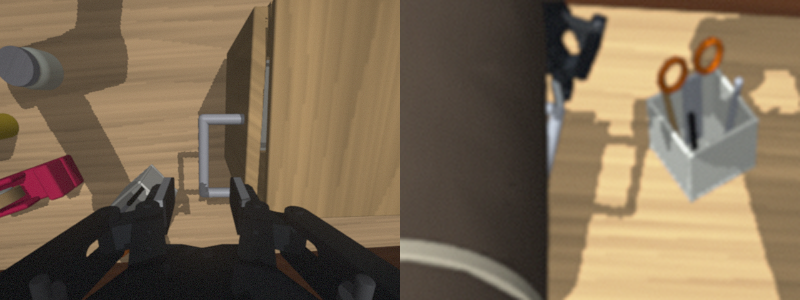

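The bar shows in the wrist view at about (326,192)–(326,304) px (full-size picture), midway between the fingers and parallel to the pads. Going straight down to grip it.

>>> arm_command(
  gripper=[47, 47, 47, 47, 0, 0, 0, 0, 0, 0],
  xyz=[
    [0, 0, 40],
    [0, 0, 80],
    [0, 0, 112],
    [0, 0, 112],
    [0, 0, 112],
    [0, 0, 112],
    [0, 0, 112],
    [0, 0, 112],
    [0, 0, 112],
    [0, 0, 112],
  ],
  yaw=[0, 0, 0, 0, 0, 0, 0, 0, 0, 0],
  squeeze=40,
)

```text
time_s: 3.2
eef_pos: [618.6, 158.3, 189.7]
eef_rot: [0.114, 3.138, 0.001]
contact_force: [-1.5, 1.5, 5.0]
opening: 10.4
grasp_force: 39.3
```

```bash
cat >>h.py <<'E'
H=np.array([478.5,224.5])
def door(a,p=(-60,-145)):  # a = door angle + tilt(0.025); returns world xy
    d=np.array([np.cos(a),-np.sin(a)]);n=np.array([-np.sin(a),-np.cos(a)]);return H-p[1]*d-p[0]*n
E
python3 - <<'E'
from h import *
print(door(.05),door(.08))
p=ctrl.observe()["eef_pos"];print(np.linalg.norm(p[:2]-H), "expected 156.9")
R=Rr.from_rotvec(ctrl.observe()["eef_rot"]).as_matrix()
a0=np.pi/2-np.arctan2(R[1,1],R[0,1]);c=p[:2]-door(a0);print(a0,c)
rows([(*(door(a)+c),188,90-np.degrees(a)) for a in a0+np.arange(1,11)*.08])
E
```

```text
[620.3200376  157.32800483] [618.24136578 153.104267  ]
154.90736273089547 expected 156.9
0.07280461074086042 [-0.20136227  4.18975922]
at [618.6 158.3 189.7] yangle 85.8 F [-1.5  1.5  5. ] t 3.2 open 10.4 grip 39.3
[5, -11, 2] 0.08
[11, -22, 2] 0.16
[18, -33, 2] 0.24
[26, -43, 2] 0.32
[35, -52, 2] 0.4
[44, -60, 2] 0.48
[54, -68, 2] 0.56
[65, -75, 1] 0.64
[76, -81, 1] 0.72
[87, -86, 1] 0.8
```

>>> arm_command(
  gripper=[0, 0, 0, 0, 0, 0, 0, 0, 0, 0],
  xyz=[
    [5, -11, 0],
    [11, -22, 0],
    [18, -33, 0],
    [26, -43, 0],
    [35, -52, 0],
    [44, -60, 0],
    [54, -68, 0],
    [65, -75, 0],
    [76, -81, 0],
    [87, -86, 0],
  ],
  yaw=[0.08, 0.16, 0.24, 0.32, 0.4, 0.48, 0.56, 0.64, 0.72, 0.8],
)

```text
time_s: 4.2
eef_pos: [525.0, 81.6, 189.6]
eef_rot: [-1.335, -2.843, -0.011]
contact_force: [-1.6, 10.1, 4.4]
opening: 10.3
grasp_force: 39.9
```

```bash
python3 - <<'E'
from h import *
s=ctrl.observe();p=s["eef_pos"];print(s["moment"],np.linalg.norm(p[:2]-H))
R=Rr.from_rotvec(s["eef_rot"]).as_matrix()
a0=np.pi/2-np.arctan2(R[1,1],R[0,1]);c=p[:2]-door(a0);print(a0,c)
rows([(*(door(a)+c),188,90-np.degrees(a)) for a in a0+np.linspace(0,1.595-a0,11)[1:]])
E
```

```text
[ 1.57849078  0.25745902 -0.10127393] 150.3051477325285
0.8778786239211499 [0.01759229 6.94950017]
at [525.   81.6 189.6] yangle 39.7 F [-1.6 10.1  4.4] t 4.2 open 10.3 grip 39.9
[5, -10, 2] 0.07
[10, -20, 2] 0.14
[16, -30, 2] 0.22
[23, -39, 1] 0.29
[30, -47, 1] 0.36
[38, -55, 1] 0.43
[47, -62, 1] 0.5
[56, -69, 1] 0.57
[65, -75, 1] 0.65
[75, -81, 1] 0.72
```

>>> arm_command(
  gripper=[0, 0, 0, 0, 0, 0, 0, 0, 0, 0],
  xyz=[
    [5, -10, 0],
    [10, -20, 0],
    [16, -30, 0],
    [23, -39, 0],
    [30, -47, 0],
    [38, -55, 0],
    [47, -62, 0],
    [56, -69, 0],
    [65, -75, 0],
    [75, -81, 0],
  ],
  yaw=[0.07, 0.14, 0.22, 0.29, 0.36, 0.43, 0.5, 0.57, 0.65, 0.72],
)

```text
time_s: 5.2
eef_pos: [418.3, 89.4, 189.6]
eef_rot: [-2.252, -2.189, -0.026]
contact_force: [9.0, 18.4, -6.5]
opening: 10.6
grasp_force: 38.9
```

```bash
python3 - <<'E'
from h import *
s=ctrl.observe();p=s["eef_pos"]
R=Rr.from_rotvec(s["eef_rot"]).as_matrix()
a0=np.pi/2-np.arctan2(R[1,1],R[0,1]);c=p[:2]-door(a0);print(a0,c)
x,y,_=p;rows([(x,y,320,-1.4),(470,-150,320,-60),(485,-280,320,-92)])
E
```

```text
1.5991531945800386 [3.87059877 8.11369791]
at [418.3  89.4 189.6] yangle -1.6 F [ 9.  18.4 -6.5] t 5.2 open 10.6 grip 38.9
[2, 1, -130] -0.0
[-236, 60, -133] 1.02
[-366, 79, -134] 1.58
```

>>> arm_command(
  gripper=[47, 47, 47, 47, 47, 47, 47, 47, 47, 47],
  xyz=[
    [0, 0, 0],
    [0, 0, 0],
    [0, 0, 0],
    [0, 0, 0],
    [0, 0, -40],
    [0, 0, -85],
    [0, 0, -130],
    [0, 0, -130],
    [-40, 10, -130],
    [-80, 20, -130],
  ],
  yaw=[0, 0, 0, 0, 0, 0, 0, 0, 0.15, 0.3],
)

```text
time_s: 6.2
eef_pos: [433.1, 3.1, 318.3]
eef_rot: [2.551, 1.832, 0.001]
contact_force: [0.6, -0.3, 0.5]
opening: 40.0
grasp_force: 0.0
```

```bash
python3 - <<'E'
from h import *
rows([(485,-280,300,-92)])
E
```

```text
at [433.1   3.1 318.3] yangle -18.6 F [ 0.6 -0.3  0.5] t 6.2 open 40.0 grip 0.0
[-252, 140, 18] 1.28
```

>>> arm_command(
  gripper=[85, 85, 85, 85, 85, 85, 85, 85, 85, 85],
  xyz=[
    [-40, 22, 3],
    [-80, 44, 6],
    [-120, 66, 9],
    [-160, 90, 12],
    [-200, 112, 15],
    [-252, 140, 18],
    [-252, 140, 18],
    [-252, 140, 18],
    [-252, 140, 18],
    [-252, 140, 18],
  ],
  yaw=[0.14, 0.28, 0.42, 0.56, 0.7, 0.84, 0.98, 1.12, 1.26, 1.28],
)

```text
time_s: 7.2
eef_pos: [485.3, -280.4, 299.0]
eef_rot: [-3.14, 0.052, 0.003]
contact_force: [0.1, 0.1, 0.2]
opening: 72.9
grasp_force: 0.0
```

```bash
python3 - <<'E'
from h import *
rows([(485,-280,160,-92),(485,-280,75,-92)])
m=cams.camera_model("wrist");w=cams.capture("wrist");s=cams.capture("scene")
cv2.imwrite("pics/w2.png",np.hstack([cv2.resize(w,(400,300)),cv2.resize(s[130:280,100:300],(400,300),interpolation=cv2.INTER_CUBIC)])[...,::-1])
cv2.imwrite("pics/scene2.png",s[...,::-1])
print(proj("wrist",np.array([485,-280,140.]),m))
for a in(1.52,1.57,1.6,1.65):print(a,*[proj("scene",np.array([*door(a,q),z])) for q,z in(((0,-203),229),((-15,-203),229),((88,-150),115))])
E
```

```text
at [ 485.3 -280.4  299. ] yangle -91.9 F [0.1 0.1 0.2] t 7.2 open 72.9 grip 0.0
[0, 0, 139] 0.0
[0, 0, 224] 0.0
[323.3 227.6]
1.52 [295.4 271.1] [295.2 279.4] [269.8 253.7]
1.57 [295.1 276.7] [294.4 285. ] [271.8 257.4]
1.6 [294.8 280. ] [293.8 288.5] [273.  259.6]
1.65 [294.  285.7] [292.5 294.1] [274.7 263.4]
```

View pics/w2.png

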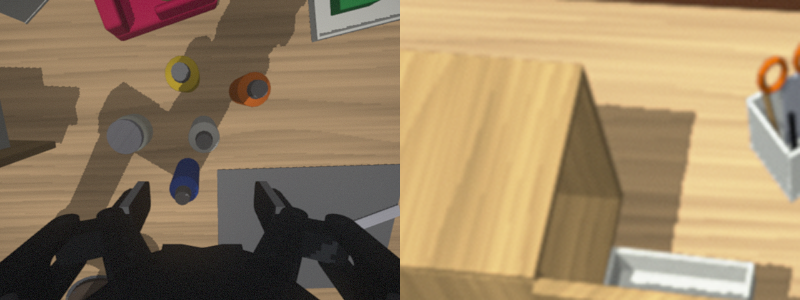

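The wrist view shows the white bottle's cap at (325,224) px, against a predicted (323,228), so the position holds. The door stands open with the rack facing the pot. Now the descent and grip.

>>> arm_command(
  gripper=[85, 85, 85, 85, 85, 85, 85, 85, 85, 85],
  xyz=[
    [0, 0, 40],
    [0, 0, 80],
    [0, 0, 120],
    [0, 0, 150],
    [0, 0, 180],
    [0, 0, 210],
    [0, 0, 227],
    [0, 0, 227],
    [0, 0, 227],
    [0, 0, 227],
  ],
  yaw=[0, 0, 0, 0, 0, 0, 0, 0, 0, 0],
)

```text
time_s: 8.3
eef_pos: [487.1, -280.5, 74.8]
eef_rot: [3.14, -0.048, 0.004]
contact_force: [0.6, -0.5, 0.2]
opening: 72.8
grasp_force: 0.0
```

>>> arm_command(
  gripper=[40, 40, 40, 40, 40, 40, 40, 40, 40, 40],
  xyz=[
    [0, 0, 0],
    [0, 0, 0],
    [0, 0, 0],
    [0, 0, 0],
    [0, 0, 0],
    [0, 0, 0],
    [0, 0, 0],
    [0, 0, 0],
    [0, 0, 0],
    [0, 0, -10],
  ],
  yaw=[0, 0, 0, 0, 0, 0, 0, 0, 0, 0],
  squeeze=40,
)

```text
time_s: 9.3
eef_pos: [485.0, -279.2, 82.8]
eef_rot: [-3.14, 0.049, 0.003]
contact_force: [-0.1, 0.2, -1.7]
opening: 51.0
grasp_force: 41.9
```

```bash
python3 - <<'E'
import cv2,numpy as np
s=cv2.imread("pics/scene2.png")
cv2.imwrite("pics/d2.png",cv2.resize(s[220:320,150:310],(800,500),interpolation=cv2.INTER_CUBIC))
E
```

```text
(no output)
```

View pics/d2.png

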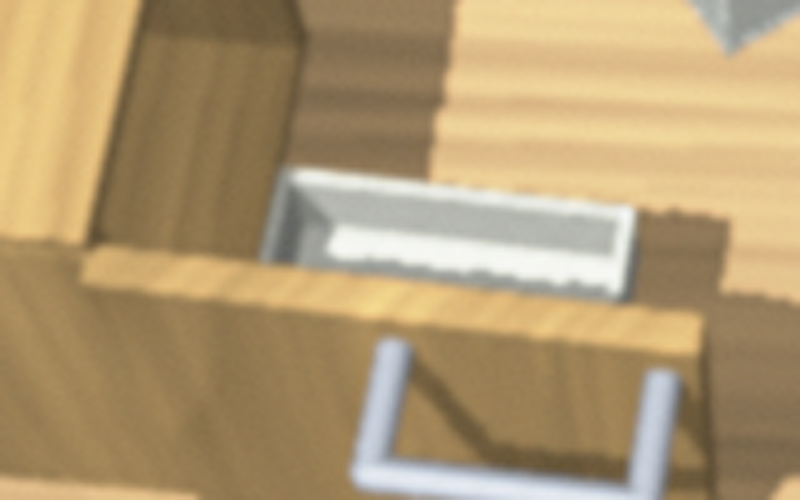

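```bash
python3 - <<'E'
from h import *
from scipy.optimize import least_squares
P=[((0,-203),229,(290.6,282.6)),((-15,-203),229,(289.6,291)),((0,3),229,(170,269.4)),((88,-25),115,(208,253.6)),((88,-160),115,(277,261.4)),((-60,-190+0),205+6,None)]
W=[(q,px("scene",*u,z)[:2]) for q,z,u in P if u]
for w in W:print(w)
def f(v):
    import h; h.H=v[:2]; return np.concatenate([h.door(v[2],q)-w for q,w in W])
r=least_squares(f,[478,226,1.6]);print(r.x,np.round(r.fun.reshape(-1,2),1))
import h;h.H=r.x[:2];a=r.x[2]
print("rack",h.door(a,(42,-92.5)),"target",h.door(a,(49,-92.5)),"yang",90-np.degrees(a)-90)
t=h.door(a,(49,-92.5));rows([(485,-280,290,-92),(*t,290,-90-np.degrees(a)+90)])
E
```

```text
((0, -203), array([467.6,  28.1]))
((-15, -203), array([452.7,  28.5]))
((0, 3), array([478.3, 228.3]))
((88, -25), array([566.6, 195.9]))
((88, -160), array([558.8,  64.1]))
[479.72791048 228.30305028   1.63094886] [[-0.1 -2.4]
 [-0.1 -1.9]
 [ 1.6  3. ]
 [-0.5  2.2]
 [-0.8 -0.8]]
rack [516.09119384 133.44546427] target [523.07853351 133.0246504 ] yang -93.4464864105289
at [ 485.  -279.2   82.8] yangle -91.8 F [-0.1  0.2 -1.7] t 9.3 open 51.0 grip 41.9
[0, 1, -207] 0.0
[25, -413, -207] 0.03
```

The bottle is held: opening 51 mm, grip 42 N. In the picture the door's free inner edge is at (290.6,282.6) px, and the rack lip runs from (208,254) to (277,261) px. A fit to these puts the rack centre at (516,133) with the door at about 1.6 rad. I'm lifting the bottle and carrying it over.

>>> arm_command(
  gripper=[40, 40, 40, 40, 40, 40, 40, 40, 40, 40],
  xyz=[
    [0, 0, -30],
    [0, 0, -70],
    [0, 0, -115],
    [0, 0, -160],
    [0, 0, -200],
    [0, -20, -225],
    [3, -55, -225],
    [6, -100, -225],
    [9, -145, -225],
    [12, -190, -225],
  ],
  yaw=[0, 0, 0, 0, 0, 0, 0.01, 0.02, 0.03, 0.03],
)

```text
time_s: 10.3
eef_pos: [503.0, -88.5, 308.2]
eef_rot: [-3.14, 0.098, 0.001]
contact_force: [2.2, -0.0, -0.4]
opening: 51.0
grasp_force: 42.2
```

```bash
python3 - <<'E'
from h import *
rows([(523,133,300,-93.4)])
E
```

```text
at [503.  -88.5 308.2] yangle -93.6 F [ 2.2 -0.  -0.4] t 10.3 open 51.0 grip 42.2
[6, -222, 8] -0.0
```

>>> arm_command(
  gripper=[40, 40, 40, 40, 40, 40, 40, 40, 40, 40],
  xyz=[
    [1, -40, 2],
    [2, -85, 4],
    [3, -130, 6],
    [4, -170, 8],
    [5, -200, 8],
    [6, -222, 8],
    [6, -222, 8],
    [6, -222, 8],
    [6, -222, 8],
    [6, -222, 8],
  ],
  yaw=[0, 0, 0, 0, 0, 0, 0, 0, 0, 0],
)

```text
time_s: 11.3
eef_pos: [523.3, 129.8, 300.2]
eef_rot: [3.14, -0.098, -0.0]
contact_force: [0.7, 0.1, -1.2]
opening: 50.9
grasp_force: 42.2
```

```bash
python3 - <<'E'
from h import *
rows([(523,133,195,-93.4),(523,133,150,-93.4)])
s=cams.capture("scene");b=cams.capture("side")
cv2.imwrite("pics/p3.png",np.hstack([cv2.resize(s[150:300,150:350],(400,300),interpolation=cv2.INTER_CUBIC),cv2.resize(b[60:240,190:430],(400,300),interpolation=cv2.INTER_CUBIC)])[...,::-1])
E
```

```text
at [523.3 129.8 300.2] yangle -93.6 F [ 0.7  0.1 -1.2] t 11.3 open 50.9 grip 42.2
[0, -3, 105] -0.0
[0, -3, 150] -0.0
```

View pics/p3.png

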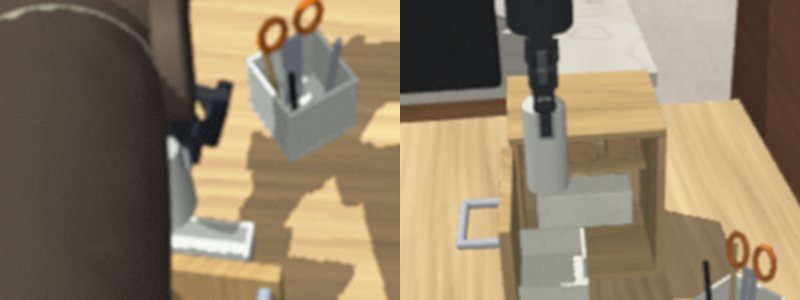

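```bash
python3 - <<'E'
import h;from h import *
h.H=np.array([479.7,228.3]);a=1.631
def c(p): return np.round(((p[0]-190)/.6+400,(p[1]-60)/.6),0)
for q in((88,-160),(0,-160),(88,-25),(0,-25)):
  for z in (71,115): print(q,z,c(proj("side",np.array([*h.door(a,q),z]))))
print("bottle bottom",c(proj("side",np.array([523.3,130,300-72.8]))),"in rack",c(proj("side",np.array([523.3,133,75.]))))
E
```

```text
(88, -160) 71 [588. 311.]
(88, -160) 115 [587. 284.]
(0, -160) 71 [520. 315.]
(0, -160) 115 [518. 288.]
(88, -25) 71 [583. 252.]
(88, -25) 115 [582. 226.]
(0, -25) 71 [521. 255.]
(0, -25) 115 [519. 229.]
bottle bottom [551. 182.] in rack [557. 279.]
```

The side view shows the rack at (520–588, 229–300) in the right half of the crop, where the projection puts it. The bottle hangs upright above it. The box further up is inside the cupboard. Lowering now.

>>> arm_command(
  gripper=[40, 40, 40, 40, 40, 40, 40, 40, 40, 40],
  xyz=[
    [1, -2, 20],
    [2, -3, 45],
    [2, -3, 65],
    [2, -3, 85],
    [2, -3, 100],
    [2, -3, 113],
    [2, -3, 124],
    [2, -3, 132],
    [2, -3, 138],
    [2, -3, 138],
  ],
  yaw=[0, 0, 0, 0, 0, 0, 0, 0, 0, 0],
)

```text
time_s: 12.4
eef_pos: [525.2, 133.8, 161.6]
eef_rot: [3.14, -0.096, -0.002]
contact_force: [-0.6, -0.2, -1.7]
opening: 50.5
grasp_force: 42.2
```

>>> arm_command(
  gripper=[40, 40, 40, 40, 40, 40, 40, 40, 40, 40],
  xyz=[
    [0, 0, 2],
    [0, 0, 4],
    [0, 0, 6],
    [0, 0, 8],
    [0, 0, 9],
    [0, 0, 10],
    [0, 0, 11],
    [0, 0, 12],
    [0, 0, 12],
    [0, 0, 12],
  ],
  yaw=[0, 0, 0, 0, 0, 0, 0, 0, 0, 0],
)

```text
time_s: 13.4
eef_pos: [525.6, 133.8, 150.3]
eef_rot: [-3.14, 0.096, -0.0]
contact_force: [-0.8, -0.7, -1.9]
opening: 50.9
grasp_force: 42.2
```

>>> arm_command(
  gripper=[40, 40, 40, 40, 40, 40, 40, 40, 40, 40],
  xyz=[
    [0, 0, 1],
    [0, 0, 2],
    [0, 0, 2],
    [0, 0, 2],
    [0, 0, 2],
    [0, 0, 2],
    [0, 0, 2],
    [0, 0, 2],
    [0, 0, 2],
    [0, 0, 2],
  ],
  yaw=[0, 0, 0, 0, 0, 0, 0, 0, 0, 0],
)

```text
time_s: 14.4
eef_pos: [526.9, 134.3, 150.0]
eef_rot: [-3.139, 0.096, -0.005]
contact_force: [-0.9, 0.0, 5.2]
opening: 50.8
grasp_force: 42.6
```

Contact: Fz is +5 N and the bottle is standing on the rack floor. Releasing to about 66 mm.

>>> arm_command(
  gripper=[66, 70, 75, 78, 78, 78, 78, 78, 78, 78],
  xyz=[
    [0, 0, 0],
    [0, 0, 0],
    [0, 0, 0],
    [0, 0, 0],
    [0, 0, 0],
    [0, 0, -15],
    [0, 0, -35],
    [0, 0, -60],
    [0, 0, -90],
    [0, 0, -120],
  ],
  yaw=[0, 0, 0, 0, 0, 0, 0, 0, 0, 0],
)

```text
time_s: 15.4
eef_pos: [525.6, 133.8, 270.4]
eef_rot: [-3.14, 0.096, -0.001]
contact_force: [0.0, 0.6, -0.3]
opening: 66.2
grasp_force: 0.0
```

```bash
python3 - <<'E'
import h;from h import *
h.H=np.array([479.7,228.3]);a=1.631
print("handle",h.door(a))
rows([(525,134,330,-93.4),(*h.door(a),310,-3.4)])
E
```

```text
handle [411.0844414   87.17273432]
at [525.6 133.8 270.4] yangle -93.5 F [ 0.   0.6 -0.3] t 15.4 open 66.2 grip 0.0
[-1, 0, -60] -0.0
[-111, 54, -40] -1.57
```

>>> arm_command(
  gripper=[47, 47, 47, 47, 47, 47, 47, 47, 47, 47],
  xyz=[
    [0, 0, -40],
    [0, 0, -60],
    [-35, 18, -55],
    [-70, 36, -50],
    [-107, 53, -40],
    [-107, 53, -40],
    [-107, 53, -40],
    [-107, 53, -40],
    [-107, 53, -40],
    [-107, 53, -40],
  ],
  yaw=[0, -0.14, -0.28, -0.42, -0.56, -0.7, -0.85, -1.0, -1.15, -1.3],
)

```text
time_s: 16.4
eef_pos: [415.6, 87.5, 309.6]
eef_rot: [2.552, 1.831, 0.002]
contact_force: [0.3, -0.3, -0.5]
opening: 39.8
grasp_force: 0.0
```

>>> arm_command(
  gripper=[47, 47, 47, 47, 47, 47, 47, 47, 47, 47],
  xyz=[
    [0, 0, 0],
    [0, 0, 0],
    [0, 0, 0],
    [0, 0, 0],
    [0, 0, 0],
    [0, 0, 0],
    [0, 0, 0],
    [0, 0, 0],
    [0, 0, 0],
    [0, 0, 0],
  ],
  yaw=[-0.14, -0.27, -0.27, -0.27, -0.27, -0.27, -0.27, -0.27, -0.27, -0.27],
)

```text
time_s: 17.4
eef_pos: [415.5, 87.5, 308.2]
eef_rot: [-2.289, -2.151, 0.0]
contact_force: [0.9, -0.2, 0.2]
opening: 40.2
grasp_force: 0.0
```

```bash
python3 - <<'E'
import h;from h import *
rows([(415,88,189,-3.4)])
m=cams.camera_model("wrist");w=cams.capture("wrist");s=cams.capture("scene")
np.savez("w3.npz",**{k:np.array(m[k]) for k in "KRt"})
h.H=np.array([479.7,228.3])
for y in(-100,-190):print(proj("wrist",np.array([*h.door(1.631,(-60,y)),205]),m))
b=cams.capture("side")
cv2.imwrite("pics/p4.png",np.hstack([cv2.resize(w,(400,300)),cv2.resize(b[60:240,190:430],(400,300),interpolation=cv2.INTER_CUBIC)])[...,::-1])
E
```

```text
at [415.5  87.5 308.2] yangle -3.6 F [ 0.9 -0.2  0.2] t 17.4 open 40.2 grip 0.0
[1, -1, 119] -0.0
[316.4 184.1]
[317.2 299. ]
```

View pics/p4.png

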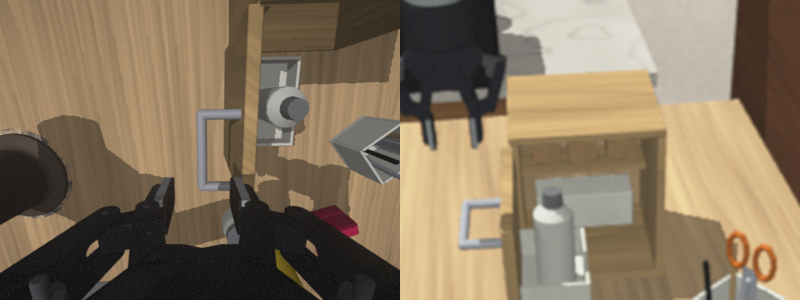

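The bottle stands upright in the rack (cap at (552,197) in the side half). The bar is at (325,184)–(325,296) px in the full wrist picture, which puts its axis at x ≈ 418, so I shift 3 mm and regrip it.

>>> arm_command(
  gripper=[47, 47, 47, 47, 0, 0, 0, 0, 0, 0],
  xyz=[
    [0, 3, 40],
    [0, 3, 80],
    [0, 3, 119],
    [0, 3, 119],
    [0, 3, 119],
    [0, 3, 119],
    [0, 3, 119],
    [0, 3, 119],
    [0, 3, 119],
    [0, 3, 119],
  ],
  yaw=[0, 0, 0, 0, 0, 0, 0, 0, 0, 0],
  squeeze=30,
)

```text
time_s: 18.55
eef_pos: [418.2, 87.1, 189.6]
eef_rot: [-2.289, -2.152, 0.001]
contact_force: [-3.2, -0.9, 2.7]
opening: 10.9
grasp_force: 29.4
```

```bash
cat > sw.py <<'E'
import sys;import h;from h import *
from scipy.optimize import fsolve
h.H=np.array([480.5,229.5]);R0=float(sys.argv[1])  # end angle (tool)
s=ctrl.observe();p=s["eef_pos"];R=Rr.from_rotvec(s["eef_rot"]).as_matrix()
a0=np.pi/2-np.arctan2(R[1,1],R[0,1]);c=p[:2]-h.door(a0);print(a0,c,s["moment"])
v=p[:2]-h.H;print("r",np.linalg.norm(v))
out=[]
for b in np.linspace(0,a0-R0,11)[1:]:
    q=h.H+np.array([[np.cos(b),-np.sin(b)],[np.sin(b),np.cos(b)]])@v
    out.append((*q,p[2],90-np.degrees(a0-b)))
rows(out)
E
python3 sw.py 0.85
```

```text
1.63228216055993 [ 6.51507091 -1.34251533] [-0.23611719  0.50329516  0.35365333]
r 155.4075786466595
at [418.2  87.1 189.6] yangle -3.5 F [-3.2 -0.9  2.7] t 18.55 open 10.9 grip 29.4
[-4, 12, 0] -0.08
[-7, 23, 0] -0.16
[-8, 35, 0] -0.23
[-9, 48, 0] -0.31
[-9, 60, 0] -0.39
[-8, 72, 0] -0.47
[-6, 84, 0] -0.55
[-4, 96, 0] -0.63
[0, 107, 0] -0.7
[5, 118, 0] -0.78
```

>>> arm_command(
  gripper=[0, 0, 0, 0, 0, 0, 0, 0, 0, 0],
  xyz=[
    [-1, 2, 0],
    [-2, 5, 0],
    [-3, 8, 0],
    [-4, 12, 0],
    [-6, 18, 0],
    [-7, 23, 0],
    [-8, 29, 0],
    [-8, 35, 0],
    [-9, 42, 0],
    [-9, 48, 0],
  ],
  yaw=[-0.01, -0.03, -0.05, -0.08, -0.12, -0.16, -0.2, -0.23, -0.27, -0.31],
)

```text
time_s: 19.55
eef_pos: [466.7, 74.2, 189.6]
eef_rot: [1.925, 2.481, -0.002]
contact_force: [-2.6, -4.2, 5.0]
opening: 10.8
grasp_force: 31.2
```

```bash
python3 sw.py 0.85
```

```text
1.3196089849795822 [8.28192772 0.04613573] [-0.58560671  0.46222212  0.32254916]
r 155.9281287332385
at [466.7  74.2 189.6] yangle 14.4 F [-2.6 -4.2  5. ] t 19.55 open 10.8 grip 31.2
[-2, 7, 0] -0.05
[-4, 14, 0] -0.09
[-6, 21, 0] -0.14
[-7, 28, 0] -0.19
[-8, 36, 0] -0.23
[-9, 43, 0] -0.28
[-9, 50, 0] -0.33
[-9, 58, 0] -0.38
[-8, 65, 0] -0.42
[-8, 72, 0] -0.47
```

>>> arm_command(
  gripper=[0, 0, 0, 0, 0, 0, 0, 0, 0, 0],
  xyz=[
    [-2, 7, 0],
    [-4, 14, 0],
    [-6, 21, 0],
    [-7, 28, 0],
    [-8, 36, 0],
    [-9, 43, 0],
    [-9, 50, 0],
    [-9, 58, 0],
    [-8, 65, 0],
    [-8, 72, 0],
  ],
  yaw=[-0.05, -0.09, -0.14, -0.19, -0.23, -0.28, -0.33, -0.38, -0.42, -0.47],
)

```text
time_s: 20.55
eef_pos: [539.0, 84.1, 189.6]
eef_rot: [1.294, 2.86, -0.002]
contact_force: [-2.8, -2.0, 3.0]
opening: 10.8
grasp_force: 31.5
```

```bash
python3 sw.py 0.4
```

```text
0.8495430314887208 [7.77444602 3.1314697 ] [-0.35529797  0.41257305  0.39691359]
r 156.69486651816132
at [539.   84.1 189.6] yangle 41.3 F [-2.8 -2.   3. ] t 20.55 open 10.8 grip 31.5
[-2, 7, 0] -0.04
[-4, 13, 0] -0.09
[-6, 20, 0] -0.13
[-7, 27, 0] -0.18
[-8, 34, 0] -0.22
[-9, 41, 0] -0.27
[-9, 48, 0] -0.31
[-9, 55, 0] -0.36
[-9, 62, 0] -0.4
[-8, 69, 0] -0.45
```

>>> arm_command(
  gripper=[0, 0, 0, 0, 0, 0, 0, 0, 0, 0],
  xyz=[
    [-2, 7, 0],
    [-4, 13, 0],
    [-6, 20, 0],
    [-7, 27, 0],
    [-8, 34, 0],
    [-9, 41, 0],
    [-9, 48, 0],
    [-9, 55, 0],
    [-9, 62, 0],
    [-8, 69, 0],
  ],
  yaw=[-0.04, -0.09, -0.13, -0.18, -0.22, -0.27, -0.31, -0.36, -0.4, -0.45],
)

```text
time_s: 21.55
eef_pos: [596.7, 123.5, 189.6]
eef_rot: [0.623, 3.076, -0.002]
contact_force: [-1.2, -4.0, 3.4]
opening: 10.9
grasp_force: 31.8
```

```bash
python3 sw.py 0.04;python3 - <<'E'
from h import *
b=cams.capture("side")
cv2.imwrite("pics/p5.png",cv2.resize(b[80:260,200:440],(800,600),interpolation=cv2.INTER_CUBIC)[...,::-1])
E
```

```text
0.39964947579507837 [5.96381741 5.68848211] [-0.5848163   0.13280913  0.38575085]
r 157.27995144097227
at [596.7 123.5 189.6] yangle 67.1 F [-1.2 -4.   3.4] t 21.55 open 10.9 grip 31.8
[-2, 5, 0] -0.04
[-3, 11, 0] -0.07
[-5, 16, 0] -0.11
[-6, 22, 0] -0.14
[-7, 27, 0] -0.18
[-8, 33, 0] -0.22
[-8, 39, 0] -0.25
[-9, 44, 0] -0.29
[-9, 50, 0] -0.32
[-9, 56, 0] -0.36
```

View pics/p5.png

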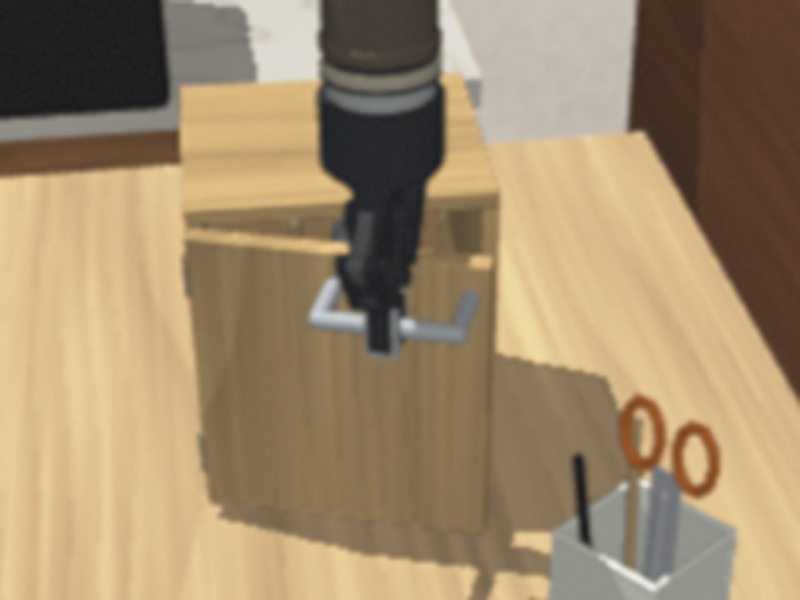

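The door is nearly shut, still swinging with the bar gripped. On to closed.

>>> arm_command(
  gripper=[0, 0, 0, 0, 0, 0, 0, 0, 0, 0],
  xyz=[
    [-2, 5, 0],
    [-3, 11, 0],
    [-5, 16, 0],
    [-6, 22, 0],
    [-7, 26, 0],
    [-8, 29, 0],
    [-8, 33, 0],
    [-8, 36, 0],
    [-8, 39, 0],
    [-9, 42, 0],
  ],
  yaw=[-0.04, -0.07, -0.11, -0.14, -0.17, -0.19, -0.22, -0.24, -0.25, -0.27],
)

```text
time_s: 22.6
eef_pos: [621.2, 158.9, 189.6]
eef_rot: [0.206, 3.131, -0.002]
contact_force: [2.0, -5.4, 2.4]
opening: 10.6
grasp_force: 33.8
```

```bash
python3 sw.py 0.0
```

```text
0.13144037973826306 [4.83347709 7.93103512] [-0.79463088 -0.24817842  0.51166585]
r 157.41634268158137
at [621.2 158.9 189.6] yangle 82.5 F [ 2.  -5.4  2.4] t 22.6 open 10.6 grip 33.8
[-1, 2, 0] -0.01
[-1, 4, 0] -0.03
[-2, 6, 0] -0.04
[-3, 8, 0] -0.05
[-3, 10, 0] -0.07
[-4, 12, 0] -0.08
[-4, 14, 0] -0.09
[-5, 16, 0] -0.11
[-5, 18, 0] -0.12
[-5, 20, 0] -0.13
```

>>> arm_command(
  gripper=[0, 0, 0, 0, 0, 0, 0, 0, 0, 0],
  xyz=[
    [-1, 2, 0],
    [-1, 3, 0],
    [-1, 4, 0],
    [-2, 5, 0],
    [-2, 6, 0],
    [-2, 7, 0],
    [-3, 8, 0],
    [-3, 8, 0],
    [-3, 8, 0],
    [-3, 8, 0],
  ],
  yaw=[-0.01, -0.02, -0.03, -0.03, -0.04, -0.05, -0.05, -0.05, -0.05, -0.05],
)

```text
time_s: 23.6
eef_pos: [624.0, 164.7, 189.6]
eef_rot: [0.129, 3.139, -0.007]
contact_force: [0.4, -9.4, 4.2]
opening: 11.0
grasp_force: 32.3
```

>>> arm_command(
  gripper=[0, 0, 0, 0, 0, 0, 0, 0, 0, 0],
  xyz=[
    [0, 1, 0],
    [0, 2, 0],
    [0, 3, 0],
    [0, 3, 0],
    [0, 3, 0],
    [0, 3, 0],
    [0, 3, 0],
    [0, 3, 0],
    [0, 3, 0],
    [0, 3, 0],
  ],
  yaw=[-0.01, -0.02, -0.03, -0.03, -0.03, -0.03, -0.03, -0.03, -0.03, -0.03],
)

```text
time_s: 24.6
eef_pos: [624.0, 164.8, 189.6]
eef_rot: [-0.084, -3.139, 0.015]
contact_force: [-1.3, -15.6, 5.3]
opening: 10.4
grasp_force: 29.2
```

The position holds at y = 164.8 while the force rises to 15.6 N, so the door is on its stop. Releasing and retreating upward.

>>> arm_command(
  gripper=[42, 42, 42, 42, 42, 42, 42, 42, 42, 42],
  xyz=[
    [0, 0, 0],
    [0, 0, 0],
    [0, -1, 0],
    [0, -3, 0],
    [0, -3, -30],
    [0, -3, -70],
    [0, -3, -115],
    [0, -3, -150],
    [30, -3, -170],
    [75, -3, -180],
  ],
  yaw=[0, 0, 0, 0, 0, 0, 0, 0, 0, 0],
)

```text
time_s: 25.6
eef_pos: [550.6, 171.9, 372.1]
eef_rot: [0.084, 3.135, 0.003]
contact_force: [-0.3, 0.4, 0.8]
opening: 35.9
grasp_force: 0.0
```

>>> arm_command(
  gripper=[42, 42, 42, 42, 42, 42, 42, 42, 42, 42],
  xyz=[
    [40, -40, 0],
    [80, -80, 0],
    [120, -120, 0],
    [160, -160, 0],
    [180, -200, 0],
    [180, -200, 0],
    [180, -200, 0],
    [180, -200, 0],
    [180, -200, 0],
    [180, -200, 0],
  ],
  yaw=[0, 0, 0, 0, 0, 0, 0, 0, 0, 0],
)

```text
time_s: 26.6
eef_pos: [359.2, -18.2, 369.2]
eef_rot: [-0.08, -3.14, -0.001]
contact_force: [-0.6, -0.5, 0.0]
opening: 35.9
grasp_force: 0.0
```

```bash
python3 - <<'E'
from h import *
s=cams.capture("scene");b=cams.capture("side")
cv2.imwrite("pics/p6.png",np.vstack([np.hstack([cv2.resize(s,(400,300)),cv2.resize(b,(400,300))]),np.hstack([cv2.resize(s[140:290,100:300],(400,300),interpolation=cv2.INTER_CUBIC),cv2.resize(b[90:240,200:400],(400,300),interpolation=cv2.INTER_CUBIC)])])[...,::-1])
E
```

```text
(no output)
```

View pics/p6.png

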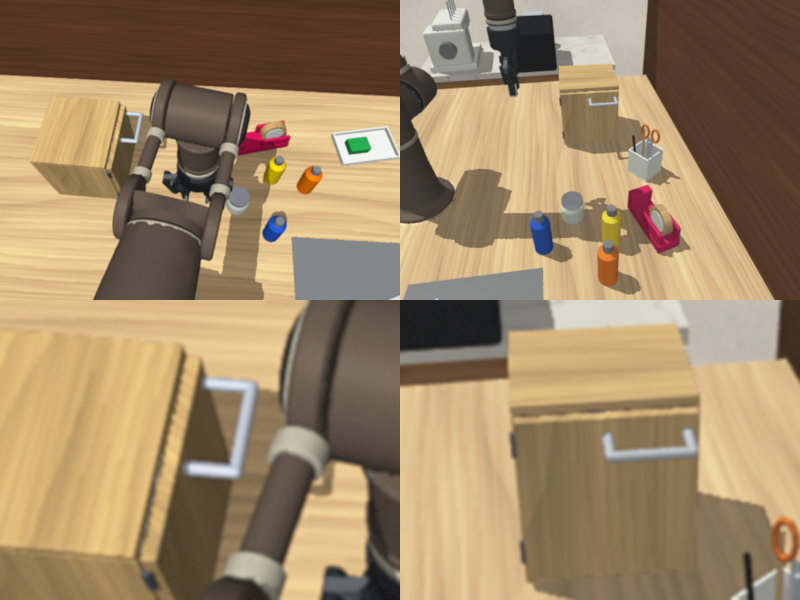

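The door is shut: its top edge is parallel to the roof edge in the scene crop, slope −0.203 against −0.205, where it was visibly ajar at the start. The jar, dispenser, pot and other bottles look to be where they were, and the arm is clear.

```bash
python3 -c "
from bench import close_job
print(close_job())"
```

```text
the job is handed in; nothing more can be done
None
```

The white oil bottle stands upright in the door rack, the door is shut against its stop, nothing else was touched, and the job is handed in at about 27 s of the 72 s allowed.

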